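# Set the coarse ring of a coaxial knob on an optics bench

### The arm

A 6-joint arm with a two-finger parallel gripper is mounted at the origin on the work surface. World frame = base frame: x ahead of the robot, y to its left, z up, the work surface at z = 0. Lengths are in m, angles in degrees, forces in N, time in s.
With the tool pointing down it reaches from about 0.3 to 0.75 m from the base axis. Payload 8.5 kg.
Tool frame: the origin (TCP) lies midway between the tips of the shut fingers; the grasp point (between the pads) lies 19 mm behind it (env.tcp_to_grasp is the z of the grasp point in the tool frame, in m); z points along the fingers, y is the line along which they close (so a half turn about z gives the same grasp; the last joint's range is limited). The gripper opens to 85 mm and grips with 20 to 120 N. Pads are 22 mm wide; open, the fingers measure 114 mm over their backs; the gripper's body (76 mm by 85 mm) begins 54 mm behind the grasp point. The pads swing forward as they close: fully open they stand 13 mm farther back than shut.
Start: joints at [-80.174, 21.807, 74.336, -0, 83.858, -12.336], TCP at [0.207, -0.509, 0.231] pointing down, gripper open.
Joint ranges: [-178.18, 178.18], [-50.72, 133.34], [12.68, 142.11], [-81.47, 261.47], [9.98, 163.14], [-165.26, 165.26]. Speed limits (degrees/s): [136.94, 136.94, 180, 180, 180, 180].

### API

Orientations are given as a 3x3 rotation matrix whose columns are the frame's x, y, z axes.
In Python, from rig import env, imaging, job, models gives the robot as it stands. The module is installed in compiled form; this text tells all that it offers.
- The arm moves only by the tool jog_arm, never from a script. Its argument "plan" is text: rows parted by semicolons, each of 7 numbers parted by spaces: the turn, a rotation vector about the tool's x, y, z in degrees, then the shift along the tool's x, y, z in cm, then the closure in counts, from 0 (fully open) to 255 (shut). In form: rx ry rz x y z claw; .... A call has 1 to 10 rows; each row shifts and turns the commanded pose from where the row before left it, along the tool's axes as they then stand; what a row does not reach is not made up. A row lasts 1/12 s, in which the tool goes at most 41.7 mm and 7.16 degrees, less where a joint would pass 70% of its speed; a pose out of reach is approached as far as the arm can. A call with a gripper value outside its range is refused whole. The fingers move at their own pace and stop on an object; "grip_force" is the grip in N (left out, the last holds). Time passes only in rows, so rows that do not move let the fingers close. It gives the time, the measured TCP pose, the force, the opening and the grip force at its end, in the units of the state.
- env.observe(): the state, without advancing time (a new reading comes with each control period).
- imaging.get_image(name): name is "side" or "top"; returns a dict with "pixels" (384x512x3 uint8, red, green, blue), "depth" (384x512 float32, m along the optical axis (not along the pixel's ray), 0 where there is no reading), "fov_y" (degrees; the focal length in pixels is half the picture's height over the tangent of half this angle, whatever the lens; pixels are square), "cx", "cy" (the principal point, pixels), "distortion" ([k1, k2, p1, p2, k3] as OpenCV has them; the pictures are not rectified), "world_from_camera" (4x4, takes a point from camera to world coordinates). Camera axes: x right, y down, z forward; pixel columns grow to the right and rows downward; lengths in m; the calibration is good to about 2 mm. A picture is of the moment at which its call begins.
- job.close_job(): hands the job in; it is judged then, once.
Trained networks look in the newest picture that a camera, given by its name, has taken for a name from the list of things; names that differ only in an ending like _2 or _b are one class to them, and where a whole thing is asked for, a point or a joint stands for the part that bears it (a point fixed in the world has none). Each returns a list of dicts, best first, with "confidence" (0 to 1); they miss things now and then, are a little off and sometimes report something else, mostly with a low value. They report only what shows in the picture. A call takes as long as a camera call. They do not tell look-alikes from the thing itself.
- models.outline_of(camera, query): "region" (384x512 bool, what is visible of it) and "bbox" ([centre column, centre row, width, height] in pixels, round what is visible of it).
- models.tip_of(camera, query): "at" ([column, row] in pixels: a listed point, or the origin of a listed thing).
The state is a dict: "time_s": time; "q": joint angles; "qvel": joint speeds; "joint_efforts": joint torques, N m; "position": TCP position; "tool_rot": TCP orientation; "ft_force": force on the tool from outside, world axes, zero at the start; "wrist_torque": the same for the moment, N m; "grip_width": finger opening in m; "gripper_force": force on a finger pad.
Only numpy, scipy, OpenCV 4.12 (cv2) and the standard library are available. Lean on these libraries where they do the work, as an engineer would, in place of code of your own. Each camera call takes 0.05 s, during which the arm holds its last target. There are 200 camera calls.

### The job

Two blue controllers stand on the optics bench, each with a double knob on top. On the one whose dial has the orange arrow, turn only the large black coarse ring, the short way round, until its white line points at the orange arrow, and let go. The small silver fine knob on top of it must stay just as it is set, and so must the other controller's coarse ring.

Things in the scene. Friction and masses are not known exactly. Their poses are not given: they have to be found in the camera images.
- coarse_a: Coarse ring to turn: round, black, knurled, 52 mm dia, 28 mm high, on a blue box (150 x 130 mm, panel 50 mm above table). Origin: on the upright knob axis at the ring's underside, 54 mm up; ring top at 82 mm. x axis: along its white line; z up. Turns both ways, friction 0.04 N m, stays where left, stops well past the arrow. Starts 35 to 80 deg counter-clockwise (from above) of the arrow.
- dial_a: White dial plate under that ring, 96 mm dia, 2 mm thick (50 to 52 mm above the table), fixed; nothing else stands on it. Origin: on the knob axis at its underside. Its x axis points from the knob axis to the orange arrow head, whose tip lies 29 mm and base 46 mm from the axis. Only this dial has an arrow; its angle differs each time.
- dot_a (a point): Red dot on top of the fine knob, a smooth silver cylinder, 24 mm dia, on the same axis, standing 16 mm above the coarse ring (82 to 98 mm above the table). The point lies 11 mm from the axis at 98 mm height. The fine knob turns separately and very easily when touched.
- line_b (a point): Outer end of the white line on the coarse ring of the other controller, which is the same but has no orange arrow: 24 mm from that knob's axis, at the ring's top, 82 mm above the table. That ring turns easily too.
Not all that is in view belongs to the job. What is shaped like the part that bears coarse_a but pink is not meant.

How it is judged:
By the outcome, as a careful person would: the job done as asked, in the order asked, and still so for the second after the job is handed in, with the robot touching nothing.
It also fails if it takes over 32 s, if anything falls off the work surface, if the arm or the gripper's body presses on something with over 40 N, if the wrist force passes 120 N, or if a joint passes its speed limit or range.

## Working session

There is one attempt and no reset: what is moved stays moved. The work goes in short steps, Python scripts to look and compute and a tool call to move; the robot and the scene stay as the last step left them, time stands still between calls to the robot, and variables do not carry over. Pictures are saved under pics/ and viewed, at most 10 in all, crops included, and the job is handed in when it is done.

Besides the shell and the picture viewer there is one more tool, called after ">>>" as name(argument=value, ...) on one line, values as JSON. jog_arm: Moves the arm, as the interface text tells. Its arguments: {"type":"object","properties":{"plan":{"type":"string"},"grip_force":{"type":"number"}},"required":["plan"]}

```bash
mkdir -p pics; cat > h.py <<'E'
from rig import env, imaging, job, models
import numpy as np, cv2
def K(im):
    f=192/np.tan(np.radians(im["fov_y"]/2)); return np.array([[f,0,im["cx"]],[0,f,im["cy"]],[0,0,1.]])
def at_z(im,px,z):
    p=cv2.undistortPoints(np.array([[px]],float),K(im),np.array(im["distortion"],float))[0,0]
    T=np.array(im["world_from_camera"]); d=T[:3,:3]@[p[0],p[1],1]; o=T[:3,3]
    return o+d*(z-o[2])/d[2]
def proj(im,P):
    T=np.linalg.inv(np.array(im["world_from_camera"])); rv=cv2.Rodrigues(T[:3,:3])[0]
    return cv2.projectPoints(np.array(P,float).reshape(-1,1,3),rv,T[:3,3],K(im),np.array(im["distortion"],float))[0][:,0]
E
python3 - <<'E'
from h import *
Z=dict(coarse_a=.054,dial_a=.05,dot_a=.098,line_b=.082)
for c in("top","side"):
    im=imaging.get_image(c); cv2.imwrite(f"pics/{c}0.png",cv2.resize(im["pixels"][:,:,::-1],(800,600),interpolation=cv2.INTER_CUBIC))
    print(c,np.round(np.array(im["world_from_camera"]),3).tolist(),im["fov_y"])
    for q,z in Z.items():
        for r in models.tip_of(c,q): print(q,round(r["confidence"],2),np.round(r["at"],1),np.round(at_z(im,r["at"],z),4))
s=env.observe(); print(s["position"],np.round(s["tool_rot"],3).tolist(),s["grip_width"],s["time_s"],env.tcp_to_grasp)
E
```

```text
top [[-0.003, -0.985, 0.173, 0.386], [-1.0, 0.002, -0.006, -0.075], [0.006, -0.173, -0.985, 1.23], [0.0, 0.0, 0.0, 1.0]] 44.431418329243925
coarse_a 0.77 [374.6 293.3] [ 0.3208 -0.3789  0.054 ]
coarse_a 0.64 [272.7 226.5] [ 0.4902 -0.1252  0.054 ]
coarse_a 0.61 [144.8 103.4] [0.817  0.2115 0.054 ]
coarse_a 0.54 [296.  127.3] [ 0.7487 -0.1885  0.054 ]
dot_a 0.54 [277.  221.6] [ 0.4981 -0.1338  0.098 ]
dot_a 0.49 [293.  118.5] [ 0.7583 -0.1772  0.098 ]
dot_a 0.4 [376.2 282.8] [ 0.3483 -0.3721  0.098 ]
line_b 0.76 [155.8 202.4] [0.5475 0.1654 0.082 ]
side [[-0.87, -0.262, 0.418, 0.158], [-0.493, 0.42, -0.762, 0.668], [0.024, -0.869, -0.494, 0.57], [0.0, 0.0, 0.0, 1.0]] 55.53868252574543
coarse_a 0.72 [283.6 199.7] [ 0.4904 -0.116   0.054 ]
coarse_a 0.64 [217. 171.] [ 0.74   -0.1614  0.054 ]
coarse_a 0.57 [106.  223.6] [0.8076 0.2101 0.054 ]
dial_a 0.66 [284.1 198. ] [ 0.4957 -0.1309  0.05  ]
dot_a 0.63 [216.  157.7] [ 0.7433 -0.1626  0.098 ]
dot_a 0.51 [280.4 181.5] [ 0.5101 -0.1304  0.098 ]
dot_a 0.43 [ 97.8 208.1] [0.8175 0.2158 0.098 ]
line_b 0.84 [205.3 235.1] [0.5552 0.1529 0.082 ]
[ 0.20746383 -0.50932556  0.23128731] [[0.926, 0.377, -0.0], [0.377, -0.926, 0.0], [0.0, -0.0, -1.0]] 0.08538310770101673 0.5 -0.0187
```

View pics/top0.png

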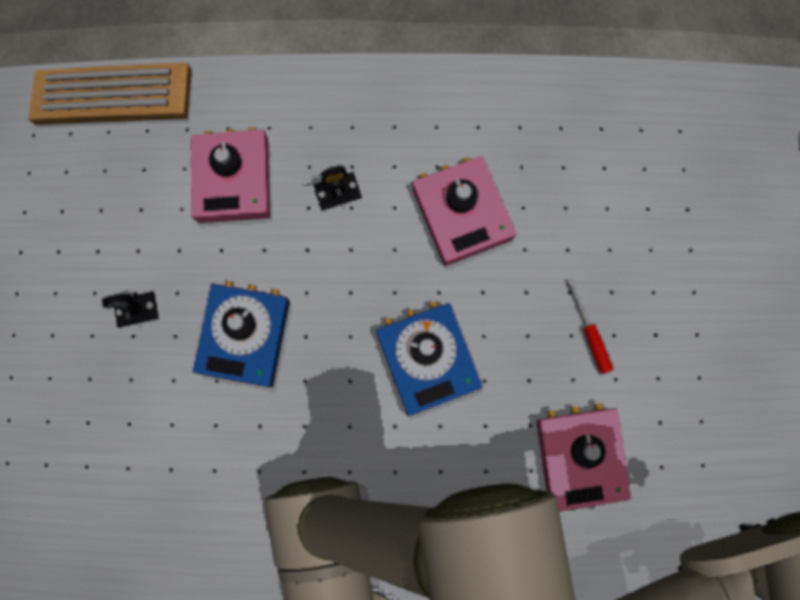

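View pics/side0.png

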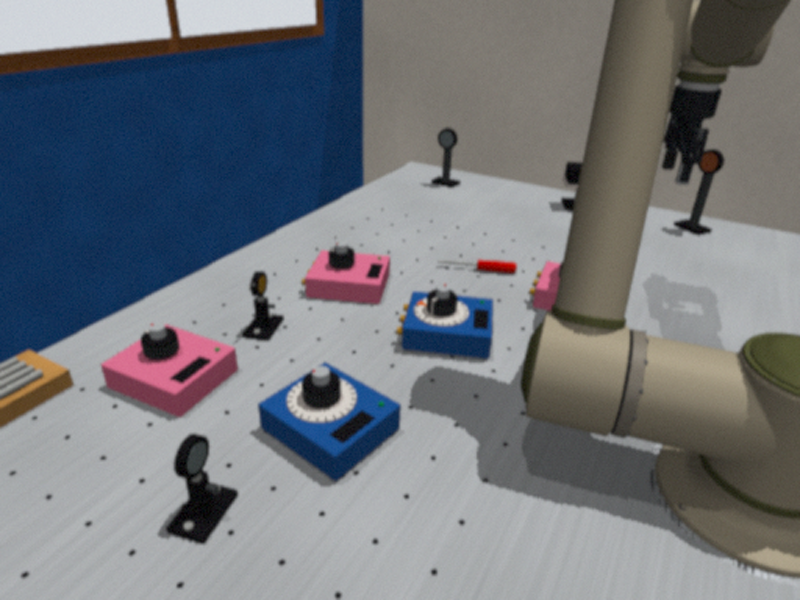

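The top view shows the target blue controller with its knob at about (427,347) in the 800x600 picture. The orange arrow is above it at (427,325) and the white line points left at about (413,345). The other blue controller is at (240,323). The side view shows the target at (441,303), with nothing tall near it. Next I'll measure the axis and both angles by rectifying patches from each camera.

```bash
cat >> h.py <<'E'
def patch(im,c,z,half=.055,n=400):
    # metric view from above at height z: right=+x world, up=+y world
    g=np.linspace(-half,half,n); X,Y=np.meshgrid(c[0]+g,c[1]-g)
    m=proj(im,np.stack([X,Y,np.full_like(X,z)],-1)).astype(np.float32).reshape(n,n,2)
    return cv2.remap(im["pixels"],m[...,0],m[...,1],cv2.INTER_CUBIC)
E
cat > meas.py <<'E'
from h import *
import sys
tag=sys.argv[1]; c0=np.array([.492,-.128]); out=[]
for cam in("top","side"):
    im=imaging.get_image(cam); P=im["pixels"]
    g=np.linspace(-.06,.06,241); X,Y=np.meshgrid(c0[0]+g,c0[1]+g)
    m=proj(im,np.stack([X,Y,np.full_like(X,.052)],-1)).astype(np.float32).reshape(241,241,2)
    I=cv2.remap(P,m[...,0],m[...,1],cv2.INTER_LINEAR).astype(int)
    mx,mn=I.max(-1),I.min(-1)
    w=((mn>120)&(mx-mn<60)).astype(np.uint8)
    cs=cv2.findContours(w,cv2.RETR_EXTERNAL,cv2.CHAIN_APPROX_NONE)[0]
    k=max(cs,key=cv2.contourArea); h=cv2.convexHull(k); e=cv2.fitEllipse(h)
    cen=c0-.06+np.array(e[0])*.0005
    o=(I[...,0]-I[...,2]>60)&(I[...,0]>120)&(np.hypot(X-cen[0],Y-cen[1])<.05); wt=(I[...,0]-I[...,2])*o
    a=np.array([(X*wt).sum(),(Y*wt).sum()])/max(wt.sum(),1)-cen
    print(cam,"dial",cen.round(4),"axes mm",np.array(e[1])/2,"arrow",o.sum(),np.degrees(np.arctan2(a[1],a[0])).round(1),np.hypot(*a).round(4))
    out.append(np.hstack([patch(im,cen,.052),patch(im,cen,.082)]))
cv2.imwrite(f"pics/patch_{tag}.png",cv2.resize(np.vstack(out)[:,:,::-1],(600,600)))
E
python3 meas.py 0
```

```text
top dial [ 0.4979 -0.1241] axes mm [93.39968109 94.29468536] arrow 490 -2.2 0.04
side dial [ 0.4975 -0.1227] axes mm [95.14362335 98.64128876] arrow 701 -5.5 0.0416
```

View pics/patch_0.png

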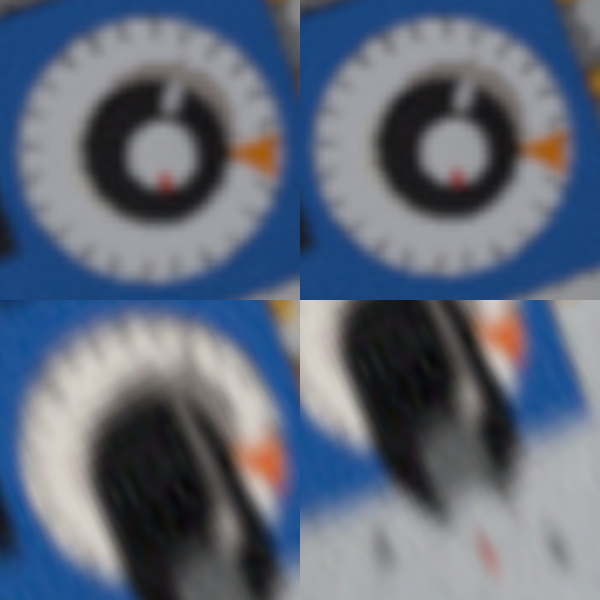

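```bash
cat > ang.py <<'E'
from h import *
def ring(im,c):
    n=441; half=.055; I=patch(im,c,.082,half,n).astype(int); g=np.linspace(-half,half,n)
    X,Y=np.meshgrid(g,-g); mx,mn=I.max(-1),I.min(-1)
    d=(mx<95).astype(np.uint8)
    d[np.hypot(X,Y)>.034]=0
    k=max(cv2.findContours(d,cv2.RETR_EXTERNAL,cv2.CHAIN_APPROX_NONE)[0],key=cv2.contourArea)
    (u,v),r=cv2.minEnclosingCircle(k); e=cv2.fitEllipse(cv2.convexHull(k))
    s=2*half/(n-1); cx,cy=-half+s*e[0][0],half-s*e[0][1]
    R=np.hypot(X-cx,Y-cy); th=np.arctan2(Y-cy,X-cx)
    A=(R>.0155)&(R<.0225); wt=np.clip(mn-75,0,None)*A*(mx-mn<60)
    lx,ly=(wt*(X-cx)).sum(),(wt*(Y-cy)).sum()
    D=R<.0145; wr=np.clip(I[...,0]-I[...,1]-40,0,None)*D
    rx,ry=(wr*(X-cx)).sum(),(wr*(Y-cy)).sum()
    f=lambda y,x:np.degrees(np.arctan2(y,x)).round(1)
    return np.round([c[0]+cx,c[1]+cy],4),np.array(e[1])*s*1e3,"line",f(ly,lx),(np.hypot(lx,ly)/max(wt.sum(),1)).round(4),"dot",f(ry,rx),wr.sum()
if __name__=="__main__":
    im=imaging.get_image("top")
    print(ring(im,np.array([.498,-.124])))
    b=at_z(im,[240*.64,323*.64],.082)[:2]; r=ring(im,b); print(ring(im,r[0]))
    for q in("dot_a","line_b"):
        for t in models.tip_of("top",q): print(q,round(t["confidence"],2),at_z(im,t["at"],{"dot_a":.098,"line_b":.082}[q]).round(4))
    s=env.observe(); print(s["time_s"],s["position"].round(4) if hasattr(s["position"],"round") else s["position"],np.round(s["q"],1),np.round(s["tool_rot"],3).tolist(),np.round(s["ft_force"],1),s["grip_width"])
E
python3 ang.py
```

```text
(array([ 0.4973, -0.1227]), array([52.79539871, 52.98162079]), 'line', np.float64(71.3), np.float64(0.0184), 'dot', np.float64(-74.1), np.int64(2152))
(array([0.5366, 0.1741]), array([51.70542145, 57.14202881]), 'line', np.float64(15.9), np.float64(0.011), 'dot', np.float64(44.2), np.int64(44))
dot_a 0.65 [ 0.3498 -0.369   0.098 ]
dot_a 0.6 [ 0.495  -0.1335  0.098 ]
dot_a 0.5 [0.8276 0.2138 0.098 ]
dot_a 0.43 [ 0.7679 -0.1776  0.098 ]
line_b 0.83 [0.5528 0.1651 0.082 ]
0.75 [ 0.2075 -0.5094  0.2313] [-80.2  21.8  74.3   0.   83.9 -12.3] [[0.926, 0.377, 0.0], [0.377, -0.926, 0.0], [0.0, 0.0, -1.0]] [-0.4 -0.  -0.4] 0.08561897620978058
```

>>> jog_arm(plan="0 0 0 3 -1.8 0 0;0 0 0 3 -1.8 0 0;0 0 0 3 -1.8 0 0;0 0 0 3 -1.8 0 0;0 0 0 3 -1.8 0 0;0 0 0 3 -1.8 0 0;0 0 0 3 -1.8 0 0;0 0 0 3 -1.8 0 0;0 0 0 3 -1.8 0 0;0 0 0 3 -1.8 0 0", grip_force=20)

```text
time_s: 1.58
position: [0.4182, -0.2279, 0.2315]
tool_rot: [[0.926, 0.377, 0.0], [0.377, -0.926, -0.0], [0.0, 0.0, -1.0]]
ft_force: [-0.1, -1.5, -0.2]
grip_width: 0.0854
gripper_force: 0.0
```

>>> jog_arm(plan="0 0 0 2.8 -1.7 0 0;0 0 0 2.8 -1.7 0 0;0 0 0 2.8 -1.7 0 0;0 0 0 2.9 -1.6 0 0;0 0 0 0 0 2.5 0;0 0 0 0 0 2.5 0;0 0 0 0 0 2.5 0;0 0 0 0 0 2 0;0 0 0 0 0 0 0;0 0 0 0 0 0 0")

```text
time_s: 2.42
position: [0.4967, -0.1248, 0.1363]
tool_rot: [[0.926, 0.377, -0.001], [0.377, -0.926, 0.001], [-0.001, -0.001, -1.0]]
ft_force: [-0.2, -0.2, 0.9]
grip_width: 0.0855
gripper_force: 0.0
```

```bash
python3 - <<'E'
from h import *
s=env.observe(); p=np.array(s["position"]); R=np.array(s["tool_rot"])
print(p.round(4),np.round(s["q"],1),s["time_s"])
print("tool shift cm",(R.T@(np.array([.4977,-.1235,.0565])-p)*100).round(2))
im=imaging.get_image("side"); c=proj(im,[[.4977,-.1235,.08]])[0].astype(int)
x,y=c; I=im["pixels"][y-70:y+50,x-80:x+80]; cv2.imwrite("pics/pre.png",cv2.resize(I[:,:,::-1],(800,600),interpolation=cv2.INTER_CUBIC))
E
```

```text
[ 0.4967 -0.1248  0.1363] [-27.4  23.5  89.    0.   67.7  40.5] 2.4167
tool shift cm [ 0.15 -0.07  7.98]
```

View pics/pre.png

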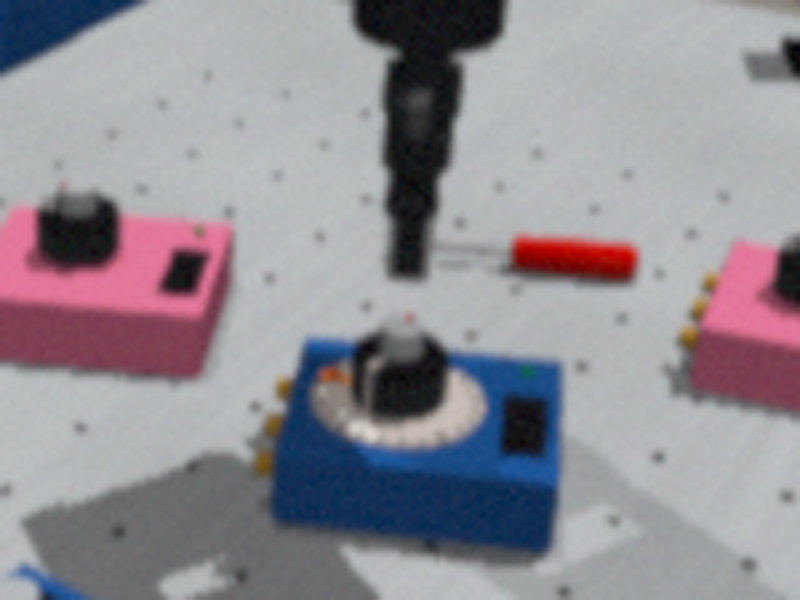

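The side view shows the open gripper centred over the target knob: finger tip at (407,275), knob at (400,340). I'll lower it and close gently.

>>> jog_arm(plan="0 0 0 0.15 -0.07 0 0;0 0 0 0 0 2 0;0 0 0 0 0 2 0;0 0 0 0 0 2 0;0 0 0 0 0 1 0;0 0 0 0 0 1 0;0 0 0 0 0 0 0;0 0 0 0 0 0 0")

```text
time_s: 3.13
position: [0.4984, -0.1238, 0.0572]
tool_rot: [[0.926, 0.377, 0.001], [0.377, -0.926, -0.001], [0.001, 0.001, -1.0]]
ft_force: [1.1, -1.0, 0.3]
grip_width: 0.0857
gripper_force: 0.0
```

>>> jog_arm(plan="0 0 0 0 0 0 60;0 0 0 0 0 0 80;0 0 0 0 0 0 90;0 0 0 0 0 0 100;0 0 0 0 0 0 110;0 0 0 0 0 0 120;0 0 0 0 0 0 120;0 0 0 0 0 0 120;0 0 0 0 0 0 120", grip_force=20)

```text
time_s: 3.88
position: [0.499, -0.1247, 0.0576]
tool_rot: [[0.926, 0.377, 0.003], [0.377, -0.926, -0.003], [0.002, 0.004, -1.0]]
ft_force: [0.6, -4.2, 6.1]
grip_width: 0.051
gripper_force: 19.9
```

```bash
python3 - <<'E'
from h import *
s=env.observe(); R=np.array(s["tool_rot"])
print(np.round(s["q"],1),"force tool",(R.T@np.array(s["ft_force"])).round(1),np.round(s["wrist_torque"],2),s["grip_width"],s["gripper_force"])
E
```

```text
[-27.2  29.7  94.2  -0.1  55.8  40.7] force tool [-1.   4.2 -6. ] [-0.78 -0.11  0.02] 0.051040098016832895 19.856376349925995
```

>>> jog_arm(plan="0 0 2 0 0.08 0 120;0 0 6 0 0 0 120;0 0 7 0 0 0 120;0 0 7 0 0 0 120;0 0 7 0 0 0 120;0 0 7 0 0 0 120;0 0 7 0 0 0 120;0 0 7 0 0 0 120;0 0 7 0 0 0 120;0 0 7 0 0 0 120")

```text
time_s: 4.72
position: [0.4989, -0.1259, 0.0576]
tool_rot: [[0.741, -0.671, 0.002], [-0.671, -0.741, -0.004], [0.004, 0.001, -1.0]]
ft_force: [-1.9, -7.4, 6.9]
grip_width: 0.0517
gripper_force: 20.0
```

>>> jog_arm(plan="0 0 7 0 0 0 120;0 0 5 0 0 0 120;0 0 0 0 0 0 120;0 0 0 0 0 0 120;0 0 0 0 0 0 120")

```text
time_s: 5.13
position: [0.4987, -0.126, 0.0576]
tool_rot: [[0.59, -0.807, 0.002], [-0.807, -0.59, -0.004], [0.004, 0.001, -1.0]]
ft_force: [-3.1, -8.4, 7.4]
grip_width: 0.0514
gripper_force: 20.1
```

```bash
python3 - <<'E'
from h import *
s=env.observe(); R=np.array(s["tool_rot"])
print(np.round(s["q"],1),"yaw",np.degrees(np.arctan2(R[1,0],R[0,0])),"force tool",(R.T@np.array(s["ft_force"])).round(1),np.round(s["wrist_torque"],2),s["grip_width"],s["gripper_force"])
E
```

```text
[-27.3  29.8  94.2  -0.2  55.9 116.6] yaw -53.82752578813098 force tool [ 5.   7.5 -7.4] [-1.38  0.72  0.04] 0.051395909671602534 20.051568746566772
```

>>> jog_arm(plan="0 0 0 0 0.12 0 120;0 0 0 0 0 0 110;0 0 0 0 0 0 60;0 0 0 0 0 0 0;0 0 0 0 0 0 0;0 0 0 0 0 0 0;0 0 0 0 0 -2 0;0 0 0 0 0 -3 0;0 0 0 0 0 -4 0;0 0 0 0 0 -4 0")

```text
time_s: 5.97
position: [0.4965, -0.1246, 0.1874]
tool_rot: [[0.59, -0.807, -0.002], [-0.807, -0.59, 0.001], [-0.002, 0.001, -1.0]]
ft_force: [1.1, -0.5, -0.1]
grip_width: 0.0855
gripper_force: 0.0
```

>>> jog_arm(plan="0 0 0 1.4 3.2 0 0;0 0 0 1.4 3.2 0 0;0 0 0 1.4 3.2 0 0;0 0 0 1.4 3.2 0 0;0 0 0 1.4 3.2 0 0;0 0 0 1.4 3.2 0 0;0 0 0 1.4 3.2 0 0;0 0 0 0 0 0 0")

```text
time_s: 6.63
position: [0.3717, -0.3406, 0.186]
tool_rot: [[0.586, -0.81, -0.001], [-0.81, -0.586, -0.001], [0.0, 0.001, -1.0]]
ft_force: [0.1, -0.1, -0.7]
grip_width: 0.0855
gripper_force: 0.0
```

```bash
python3 meas.py 1; python3 ang.py
```

```text
top dial [ 0.5021 -0.1029] axes mm [49.80858231 82.28224182] arrow 499 -32.4 0.0425
side dial [ 0.5025 -0.1023] axes mm [54.91517639 83.34449005] arrow 695 -33.6 0.0432
(array([ 0.4956, -0.1233]), array([52.67432404, 56.58639145]), 'line', np.float64(-7.5), np.float64(0.0179), 'dot', np.float64(-65.8), np.int64(2656))
(array([0.5367, 0.174 ]), array([51.43767166, 57.0087471 ]), 'line', np.float64(16.5), np.float64(0.0109), 'dot', np.float64(44.7), np.int64(70))
dot_a 0.55 [0.8168 0.2211 0.098 ]
dot_a 0.52 [ 0.4978 -0.1391  0.098 ]
dot_a 0.44 [ 0.7623 -0.1762  0.098 ]
dot_a 0.41 [ 0.3539 -0.3767  0.098 ]
line_b 0.73 [0.5508 0.1713 0.082 ]
6.8833 [ 0.3746 -0.3354  0.1863] [-55.4  19.4  86.1   0.   74.5  88.4] [[0.591, -0.807, -0.0], [-0.807, -0.591, 0.001], [-0.001, -0.0, -1.0]] [ 0.1 -0.5  0.5] 0.0854951729880984
```

View pics/patch_1.png

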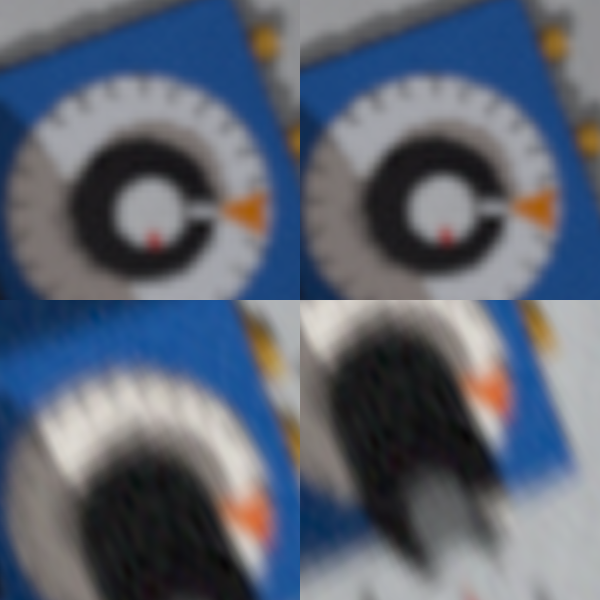

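The patch shows the white line at (205,212) now lying beside the arrow at (245,210), and the red dot still at about the same place. I'll measure the leftover angle more precisely with a well-fitted axis.

```bash
cat > fine.py <<'E'
from h import *
from scipy.optimize import least_squares
im=imaging.get_image("top"); c0=np.array([.498,-.124]); n=561; half=.07; g=np.linspace(-half,half,n); s=g[1]-g[0]
X,Y=np.meshgrid(c0[0]+g,c0[1]-g); f=lambda v:np.degrees(np.arctan2(v[1],v[0])).round(1)
I=patch(im,c0,.052,half,n).astype(int)
blue=I[...,2]-I[...,0]
# dial edge: last crossing to blue along rays
pts=[]
for a in np.radians(np.arange(0,360,3)):
    r=np.arange(.040,.056,.0001); u=(c0[0]+r*np.cos(a)-X[0,0])/s; v=(Y[0,0]-c0[1]-r*np.sin(a))/s
    b=cv2.remap(blue.astype(np.float32),u.astype(np.float32)[None],v.astype(np.float32)[None],1)[0]
    i=np.argmax(b>45)
    if b[i]>45 and i>0: pts.append(c0+r[i]*np.array([np.cos(a),np.sin(a)]))
pts=np.array(pts)
fit=least_squares(lambda p:np.hypot(*(pts-p[:2]).T)-p[2],[*c0,.048],loss="soft_l1",f_scale=.0004)
c=fit.x[:2]; print("dial",fit.x.round(4),len(pts))
o=np.clip(I[...,0]-I[...,2]-40,0,None)*(np.hypot(X-c[0],Y-c[1])<.05)
av=np.array([(o*X).sum(),(o*Y).sum()])/o.sum()-c; print("arrow",f(av),np.hypot(*av).round(4))
J=patch(im,c0,.082,half,n).astype(int); R=np.hypot(X-c[0],Y-c[1]); dx,dy=X-c[0],Y-c[1]
w=np.clip(J.min(-1)-70,0,None)*(J.max(-1)-J.min(-1)<60)*(R>.0155)*(R<.0225)
th=np.arctan2(dy,dx); m=np.arctan2((w*dy).sum(),(w*dx).sum())
w=w*(abs(np.angle(np.exp(1j*(th-m))))<.35); lv=np.array([(w*dx).sum(),(w*dy).sum()])/w.sum()
C=np.cov(np.stack([dx.ravel(),dy.ravel()]),aweights=w.ravel()); e=np.linalg.eigh(C)[1][:,1]; e*=np.sign(e@lv)
print("line",f(lv),np.hypot(*lv).round(4),"pca",f(e),"diff line-arrow",f(lv)-f(av))
D=patch(im,c0,.098,half,n).astype(int); w=np.clip(D[...,0]-D[...,1]-40,0,None)*(R<.015); v=np.array([(w*dx).sum(),(w*dy).sum()])/max(w.sum(),1); print("dot",f(v),np.hypot(*v).round(4))
im2=imaging.get_image("side")
for nm,q in(("top",im),("side",im2)):
    t=[(at_z(q,k["at"],.098)[:2]-c).round(4) for k in models.tip_of(nm,"dot_a")]; print([x for x in t if np.hypot(*x)<.03])
    for sg in(0,): print(nm,"dial",[(at_z(q,k["at"],.05)[:2]-c).round(4) for k in models.tip_of(nm,"dial_a")])
x,y=proj(im,[[*c,.07]])[0].round().astype(int); cr=im["pixels"][y-24:y+24,x-32:x+32]
cr2=im2["pixels"]; x,y=proj(im2,[[*c,.07]])[0].round().astype(int); cr2=cr2[y-24:y+24,x-32:x+32]
cv2.imwrite("pics/fine_%d.png"%int(env.observe()["time_s"]*100),cv2.resize(np.hstack([cr,cr2])[:,:,::-1],(800,300),interpolation=cv2.INTER_CUBIC))
E
python3 fine.py; ls pics
```

```text
dial [ 0.4972 -0.1248  0.0496] 120
arrow -1.5 0.0403
line 1.8 0.0191 pca 2.2 diff line-arrow 3.3
dot -77.6 0.0095
[array([-0.0003, -0.0114])]
top dial [array([0.0108, 0.0066])]
[array([ 0.0115, -0.0146])]
side dial [array([0.0021, 0.0023]), array([ 0.048 , -0.0859])]
fine_718.png
patch_0.png
patch_1.png
pre.png
side0.png
top0.png
```

View pics/fine_718.png

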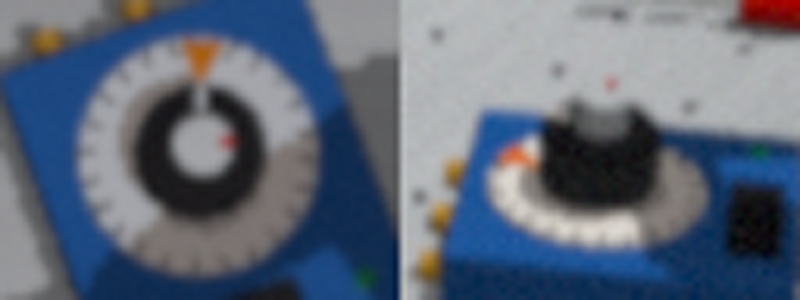

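The top crop shows the line at (201,98) about 2–3° counter-clockwise of the arrow at (203,60), which agrees with the numbers. I'll grasp again, centred using the earlier contact forces, and turn about 3° more.

>>> jog_arm(plan="0 0 0 -1.4 -3.2 0 0;0 0 0 -1.4 -3.2 0 0;0 0 0 -1.4 -3.2 0 0;0 0 0 -1.4 -3.2 0 0;0 0 0 -1.3 -3.2 0 0;0 0 0 -1.4 -3.2 0 0;0 0 0 -1.3 -3.2 0 0;0 0 0 0 0 2 0;0 0 0 0 0 2 0;0 0 0 0 0 0 0")

```text
time_s: 8.02
position: [0.4972, -0.1251, 0.1434]
tool_rot: [[0.591, -0.806, -0.005], [-0.806, -0.591, 0.003], [-0.005, 0.003, -1.0]]
ft_force: [-1.0, 0.4, -0.6]
grip_width: 0.0853
gripper_force: 0.0
```

```bash
cat > st.py <<'E'
from h import *
s=env.observe(); p=np.array(s["position"]); R=np.array(s["tool_rot"])
print(s["time_s"],p.round(4),"q6",s["q"][5],"yaw",np.degrees(np.arctan2(R[1,0],R[0,0])).round(2),"shift cm",(R.T@(np.array([.4985,-.126,.0575])-p)*100).round(2),"F tool",(R.T@np.array(s["ft_force"])).round(1),np.round(s["wrist_torque"],2))
E
python3 st.py
```

```text
8.0167 [ 0.4972 -0.1251  0.1434] q6 116.37464144111296 yaw -53.75 shift cm [ 0.19 -0.07  8.59] F tool [-0.9  0.6  0.6] [-0.02  0.01 -0.03]
```

>>> jog_arm(plan="0 0 0 0.1 -0.05 1 0;0 0 0 0 0 2 0;0 0 0 0 0 2 0;0 0 0 0 0 2 0;0 0 0 0 0 1.5 0;0 0 0 0 0 0 0;0 0 0 0 0 0 0;0 0 0 0 0 0 0")

```text
time_s: 8.68
position: [0.5001, -0.1277, 0.0625]
tool_rot: [[0.59, -0.808, 0.002], [-0.808, -0.59, -0.001], [0.002, -0.001, -1.0]]
ft_force: [-1.3, 0.1, 0.5]
grip_width: 0.0857
gripper_force: 0.0
```

```bash
python3 st.py
```

```text
8.6833 [ 0.5001 -0.1277  0.0625] q6 116.37366978959938 yaw -53.86 shift cm [-0.23  0.03  0.5 ] F tool [-0.9  1.  -0.5] [ 0.01  0.   -0.02]
```

>>> jog_arm(plan="0 0 0 -0.2 0.03 0.4 0;0 0 0 0 0 0 60;0 0 0 0 0 0 80;0 0 0 0 0 0 95;0 0 0 0 0 0 105;0 0 0 0 0 0 120;0 0 0 0 0 0 120;0 0 0 0 0 0 120")

```text
time_s: 9.35
position: [0.4983, -0.1256, 0.0578]
tool_rot: [[0.59, -0.807, 0.001], [-0.807, -0.59, -0.0], [0.001, -0.001, -1.0]]
ft_force: [0.2, 2.3, 5.4]
grip_width: 0.051
gripper_force: 20.4
```

```bash
python3 st.py
```

```text
9.35 [ 0.4983 -0.1256  0.0578] q6 116.44400224375902 yaw -53.84 shift cm [0.04 0.01 0.03] F tool [-1.7 -1.5 -5.4] [ 0.4  -0.1  -0.04]
```

Small forces this time, so the grip is well centred. I'll turn 2.8°, release, lift and retreat.

>>> jog_arm(plan="0 0 1.4 0 0 0 120;0 0 1.4 0 0 0 120;0 0 0 0 0 0 120;0 0 0 0 0 0 120;0 0 0 0 0 0 120")

```text
time_s: 9.77
position: [0.4983, -0.1257, 0.0578]
tool_rot: [[0.55, -0.835, 0.001], [-0.835, -0.55, -0.0], [0.001, -0.001, -1.0]]
ft_force: [-0.2, 2.5, 6.6]
grip_width: 0.0511
gripper_force: 20.5
```

```bash
python3 st.py
```

```text
9.7667 [ 0.4983 -0.1257  0.0578] q6 119.24870309838867 yaw -56.64 shift cm [0.04 0.01 0.03] F tool [-2.2 -1.2 -6.6] [ 0.4  -0.1  -0.02]
```

>>> jog_arm(plan="0 0 0 0 0 0 110;0 0 0 0 0 0 60;0 0 0 0 0 0 0;0 0 0 0 0 0 0;0 0 0 0 0 0 0;0 0 0 0 0 -2 0;0 0 0 0 0 -3 0;0 0 0 0 0 -4 0;0 0 0 0 0 -4 0;0 0 0 1.4 3.2 0 0")

```text
time_s: 10.6
position: [0.4828, -0.1538, 0.1943]
tool_rot: [[0.554, -0.832, 0.012], [-0.832, -0.554, -0.006], [0.011, -0.007, -1.0]]
ft_force: [0.1, -1.9, 0.1]
grip_width: 0.0852
gripper_force: 0.0
```

>>> jog_arm(plan="0 0 0 1.4 3.2 0 0;0 0 0 1.4 3.2 0 0;0 0 0 1.4 3.2 0 0;0 0 0 1.4 3.2 0 0;0 0 0 1.4 3.2 0 0;0 0 0 1.4 3.2 0 0;0 0 0 1.4 3.2 0 0;0 0 0 1.4 3.2 0 0;0 0 0 0 0 0 0;0 0 0 0 0 0 0")

```text
time_s: 11.43
position: [0.3257, -0.3904, 0.187]
tool_rot: [[0.547, -0.837, -0.0], [-0.837, -0.547, 0.001], [-0.001, -0.0, -1.0]]
ft_force: [0.3, 0.1, 0.4]
grip_width: 0.0858
gripper_force: 0.0
```

```bash
python3 fine.py; mv pics/fine_1*.png pics/fine_last.png; python3 st.py; python3 ang.py|sed -n 2p
```

```text
dial [ 0.4982 -0.1241  0.0486] 120
arrow -2.5 0.0392
line -2.4 0.019 pca 1.9 diff line-arrow 0.10000000000000009
dot -84.3 0.01
[array([ 0.0013, -0.015 ])]
top dial [array([0.0042, 0.006 ]), array([ 0.014 , -0.0158])]
[array([ 0.0067, -0.0043])]
side dial [array([ 0.0007, -0.0073])]
11.7333 [ 0.3273 -0.3885  0.1874] q6 83.28837710749559 yaw -56.55 shift cm [-12.47 -28.75  12.99] F tool [ 0.3  0.5 -0.4] [ 0.01  0.02 -0.03]
(array([0.5367, 0.174 ]), array([51.47942734, 57.00780106]), 'line', np.float64(16.7), np.float64(0.0109), 'dot', np.float64(44.5), np.int64(108))
```

View pics/fine_last.png

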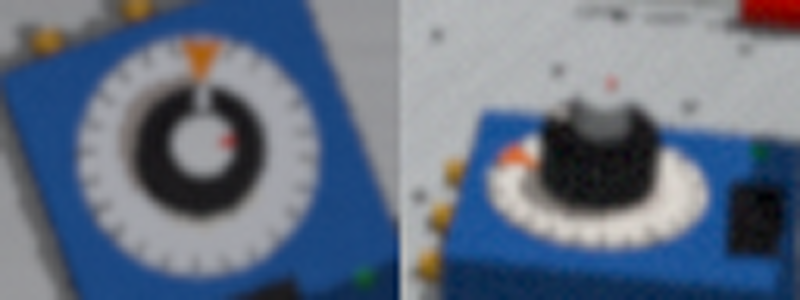

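The line at (203,98) now points at the arrow at (203,60), with 0.1° left by the fit. The red dot is still at (227,142) and the other ring hasn't moved, so I'm handing in.

```bash
python3 -c "
from h import *
print(job.close_job())"
```

```text
the job is handed in; nothing more can be done
None
```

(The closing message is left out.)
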